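# Fit the pressure gauge to the bench air coupler

### The job

We are about to spray glaze on the tiles and need to see the air pressure. Pull the sleeve of the bench air coupler back (down) until it catches, then take the pressure gauge out of the wooden rack and press its plug straight down into the coupler until the sleeve springs fully forward (up) and locks it. Let go and leave the gauge standing upright in the coupler.

Things in the scene. Friction and masses are not known exactly. Their poses are not given: they have to be found in the camera images.
- coupler_mouth (a point): Centre of the coupler's brass funnel mouth, 92 mm above the table, on its upright axis. Funnel 39 mm wide, narrowing over 22 mm to a 22 mm round bore whose floor is 77 mm below this point. Bolted down; grey 110 mm square base, top at 35 mm. Jaws shut the bore until the sleeve is back. A seated gauge has its casing centre 43 to 45 mm above this point; the last 4 mm need a push of about 5 N.
- sleeve (a joint): Sleeve travel back (down), m: 0 forward, 0.020 stop. Steel tube 54 mm wide, 40 mm tall, blue flange 88 mm wide, 6 mm thick at its foot; forward, its rim is 98 and flange top 64 mm above the table. Pinch it or press the flange; it takes 4 to 9 N. Past 0.014 a catch holds it back at 0.013 when let go; a plug reaching the bore floor frees it to spring up and lock.
- gauge_center (a point): Centre (half-way up) of the gauge's black round casing, 46 mm wide, 30 mm tall, white dial with red needle on top. Its brass plug hangs upright below: 14 then 18 mm wide, with a 9 mm neck, flat foot 120 mm below this point. Loose, about 0.22 kg. It stands in one of the rack's holes with this point 128 mm above the table; lift it straight up.
- rack: Fixed wooden rack, 70 mm (x) by 240 mm (y), 50 mm tall; origin at the centre of its underside. Three holes 42 mm deep along its y axis at -85, 0 and 85 mm: one holds the gauge, the others a blanking plug (red knob 36 mm wide, top 104 mm above the table) and a blow nozzle (blue barrel 28 mm wide, metal cone, top 134 mm above the table).
Mind the look-alikes: they are no part of the job. Of the things that look like the part that bears gauge_center, the larger one is meant.

How it is judged:
By the outcome, as a careful person would: the job done as asked, in the order asked, and still so for the second after the job is handed in, with the robot touching nothing.
It also fails if it takes over 54 s, if anything falls off the work surface, if the arm or the gripper's body presses on something with over 40 N, if the wrist force passes 120 N, or if a joint passes its speed limit or range.

### The arm

A 7-joint arm with a two-finger parallel gripper is mounted at the origin on the work surface. World frame = base frame: x ahead of the robot, y to its left, z up, the work surface at z = 0. Lengths are in m, angles in rad, forces in N, time in s.
With the tool pointing down it reaches from about 0.425 to 1.025 m from the base axis. Payload 9.4 kg.
Tool frame: the origin (TCP) lies between the finger pads; the fingertips stand tcp_to_tips ahead of it and the grasp point (between the pads) lies 8 mm behind it (tcp_to_tips is the distance from the TCP to the fingertips, in m); z points along the fingers, y is the direction in which the jaws open and shut (so a half turn about z gives the same grasp; the last joint's range is limited). The gripper opens to 93 mm and grips with 3 to 60 N. Pads are 15 mm wide; open, the fingers measure 128 mm over their backs; the gripper's body (75 mm by 188 mm) begins 65 mm behind the grasp point.
Start: joints at [1.032, 0.599, -0.003, 1.599, 0.002, 0.943, -0.08], TCP at [0.323, -0.649, 0.23] pointing down, gripper open.
Joint ranges: [-2.57, 2.57], [-0.35, 1.97], [-1.29, 1.29], [0.11, 2.56], [-1.05, 4.19], [0.11, 1.86], [-2.63, 2.63]. Speed limits (rad/s): [2.22, 2.22, 3.01, 3.01, 3.14, 3.14, 3.14].

### API

Orientations are given as a unit quaternion [x, y, z, w].
In Python, from plant import * gives the robot as it stands.
- The arm moves only by the shell command python3 -m inch 'ROWS' [OPENING] [FORCE]. ROWS is JSON, a list of rows, each an object with "linear": the shift along the tool's x, y, z in cm, a list of three; "turn": the turn, a rotation vector about the tool's x, y, z in rad, a list of three. A call has 1 to 10 rows; each row is the pose to reach, as a shift and turn from the pose commanded when the call began, along the tool's axes at that moment; what a row does not reach only later rows make up. A row lasts 1/8 s, in which the tool goes at most 62.5 mm and 10.7 degrees, less where a joint would pass 70% of its speed; a pose out of reach is approached as far as the arm can. A call with a gripper value outside its range is refused whole. OPENING is the finger opening in cm, from 0 to 9.3, set as the call begins (- or left out, the last holds). The fingers move at their own pace and stop on an object; FORCE is the grip in N (left out, the last holds). Time passes only in rows, so rows that repeat a pose let the fingers close. It gives the time, the measured TCP pose, the force and the opening at its end, in the units of the state.
- observe(): the state, without advancing time (a new reading comes with each control period).
- snapshot(name): name is "side" or "top"; returns (picture, depth): 384x512x3 uint8, blue, green, red; 384x512 float32, m along the optical axis (not along the pixel's ray), 0 where there is no reading.
- camera_info(name): a dict with "mtx" (3x3 intrinsics, pixels), "R" (3x3) and "t" (3): a world point X has camera coordinates R X + t. Camera axes: x right, y down, z forward; pixel columns grow to the right and rows downward; lengths in m; the calibration is good to about 2 mm. A picture is of the moment at which its call begins. camera_info takes no time and is no camera call.
- hand_in(): hands the job in, once; it reports no verdict.
Trained networks look in the newest picture that a camera, given by its name, has taken for a name from the list of things; names that differ only in an ending like _2 or _b are one class to them, and where a whole thing is asked for, a point or a joint stands for the part that bears it (a point fixed in the world has none). Each returns a list of dicts, best first, with "p" (0 to 1); they miss things now and then, are a little off and sometimes report something else, mostly with a low value. They report only what shows in the picture. A call takes as long as a camera call. They do not tell look-alikes from the thing itself.
- look_for(camera, thing): "point" ([row, column] in pixels, amid what is visible of it).
- masks_of(camera, thing): "mask" (384x512 bool, what is visible of it) and "point" ([row, column] in pixels, amid what is visible of it).
- mark_of(camera, thing): "point" ([row, column] in pixels: a listed point, or the origin of a listed thing).
The state is a dict: "time": time; "joint_pos": joint angles; "joint_velocities": joint speeds; "joint_efforts": joint torques, N m; "eef_pos": TCP position; "ee_rot": TCP orientation; "ft_force": force on the tool from outside, world axes, zero at the start; "wrist_torque": the same for the moment, N m; "gripper_width": finger opening in m.
Only numpy, scipy, OpenCV 4.12 (cv2) and the standard library are available. Lean on these libraries where they do the work, as an engineer would, in place of code of your own. Each camera call takes 0.05 s, during which the arm holds its last target.

## Working session

There is one attempt and no reset: what is moved stays moved. The work goes in short steps, Python scripts to look and compute and a shell command to move; the robot and the scene stay as the last step left them, time stands still between calls to the robot, and variables do not carry over. Pictures are saved under pics/ and viewed, and the job is handed in when it is done.

```bash
ls; mkdir -p pics
python3 - <<'E'
from plant import *
import cv2
o=observe();print(o['time'],o['eef_pos'],o['ee_rot'],o['gripper_width'],o['ft_force'])
try: print(tcp_to_tips)
except Exception as e: print(e)
for n in("top","side"):
    im,d=snapshot(n); cv2.imwrite(f'pics/{n}0.png',im)
    import numpy as np; np.save(f'pics/{n}0.npy',d)
    for t in("coupler_mouth","gauge_center","rack","sleeve"):
        print(n,t,[(np.round(r['point'],1).tolist(),round(r['p'],2)) for r in mark_of(n,t)],[(np.round(r['point'],1).tolist(),round(r['p'],2)) for r in look_for(n,t)] if t!="coupler_mouth" else '')
E
```

```text
pics
0.0 [ 0.32280623 -0.64866454  0.22878056] [ 9.73456896e-01  2.28869171e-01 -2.41831975e-04 -7.17943803e-04] 0.09314611887088041 [-0.0560786   0.74552056 -0.42020648]
0.011
top coupler_mouth [([167.6, 357.4], 0.59)] 
top gauge_center [([179.0, 235.7], 0.85), ([172.1, 276.2], 0.83)] [([178.4, 230.8], 0.76), ([169.1, 274.4], 0.57)]
top rack [([190.0, 196.7], 0.56)] [([193.3, 193.9], 0.63)]Traceback (most recent call last):
  File "<stdin>", line 10, in <module>
ValueError: it knows: coupler_mouth, gauge_center, rack
```

View pics/top0.png

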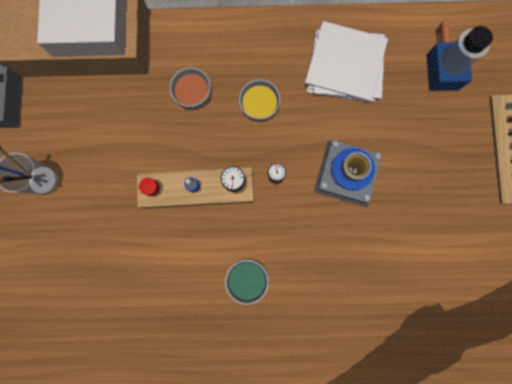

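```bash
cat > h.py <<'E'
from plant import *
import cv2, numpy as np
def ray(n,rc):
    c=camera_info(n);K,R,t=[np.array(c[k],float) for k in("mtx","R","t")]
    d=R.T@np.linalg.inv(K)@np.array([rc[1],rc[0],1.]);return -R.T@t.ravel(),d
def atz(n,rc,z):
    o,d=ray(n,rc);return o+d*(z-o[2])/d[2]
def atd(n,rc,dep):
    o,d=ray(n,rc);return o+d*dep
def proj(n,X):
    c=camera_info(n);K,R,t=[np.array(c[k],float) for k in("mtx","R","t")]
    p=K@(R@np.array(X,float)+t.ravel());return p[1]/p[2],p[0]/p[2]
def cloud(n,d):
    c=camera_info(n);K,R,t=[np.array(c[k],float) for k in("mtx","R","t")]
    v,u=np.mgrid[:384,:512];P=np.stack([u,v,np.ones_like(u)],-1)@np.linalg.inv(K).T*d[...,None]
    return (P-t.ravel())@R
E
python3 - <<'E'
from h import *
im,d=snapshot("side"); cv2.imwrite('pics/side0.png',im);np.save('pics/side0.npy',d)
for t in("coupler_mouth","gauge_center","rack"):
    print(t,[(np.round(r['point'],1).tolist(),round(r['p'],2)) for r in mark_of("side",t)])
for n in("top","side"): print(n,ray(n,(192,256)))
E
```

```text
coupler_mouth [([120.5, 299.7], 0.94)]
gauge_center [([195.2, 249.3], 0.98), ([180.1, 264.2], 0.8)]
rack [([280.8, 222.1], 0.87)]
top (array([0.42849872, 0.00093252, 0.89166866]), array([ 0.1167096 ,  0.00478909, -0.99335931]))
side (array([0.2945784 , 0.49175376, 0.73129036]), array([ 0.3073899 , -0.57511005, -0.75833554]))
```

View pics/side0.png

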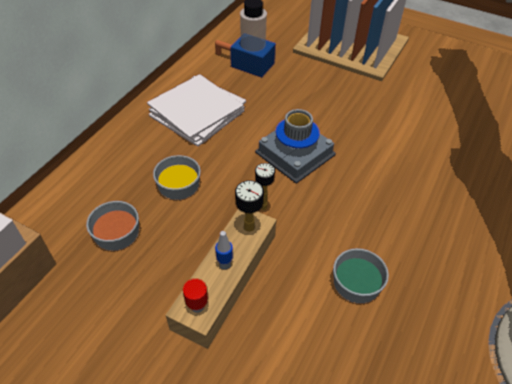

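The gauge could be either of two things: the one in the rack (top 179,233; side 195,249), or the smaller free-standing one at (top 172,276; side 178,264). The red knob and the blue nozzle are clearly different. I choose the rack gauge because it is larger, and I'll check it in a crop and measure.

Run:
```python
from h import *
from scipy.optimize import least_squares
im=cv2.imread('pics/side0.png');cv2.imwrite('pics/crop0.png',cv2.resize(im[80:330,150:350],None,fx=2.3,fy=2.3,interpolation=cv2.INTER_CUBIC))
im=cv2.imread('pics/top0.png');cv2.imwrite('pics/crop1.png',cv2.resize(im[120:230,120:400],None,fx=2.8,fy=2.8,interpolation=cv2.INTER_CUBIC))
for nm,z,T,S in(("gauge",.128,(179,235.7),(195.2,249.3)),("small",.1,(172.1,276.2),(180.1,264.2)),("coupler",.092,(167.6,357.4),(120.5,299.7)),("rack",0,(190,196.7),(280.8,222.1))):
    f=lambda X:np.r_[np.array(proj("top",X))-T,np.array(proj("side",X))-S]
    r=least_squares(f,[.5,0,.1]);print(nm,"tri",r.x.round(4),abs(r.fun).max().round(2),"atz",atz("top",T,z).round(4),atz("side",S,z).round(4))
for n in("top","side"):
    d=np.load(f'pics/{n}0.npy');P=cloud(n,d)
    for i,r in enumerate(masks_of(n,"gauge_center")):
        m=r['mask']&(d>0);q=P[m];zt=np.percentile(q[:,2],98);s=q[q[:,2]>zt-.006]
        print(n,i,r['p'],r['point'],m.sum(),"ztop",zt.round(4),"top ctr",s.mean(0).round(4),(s.max(0)-s.min(0)).round(3))
    # rim of sleeve
    c=np.array([.51,-.18]);
    for lab,lo,hi in(("rim",.088,.106),("flange",.058,.07),("base",.03,.04)):
        m=(d>0)&(P[...,2]>lo)&(P[...,2]<hi)&(np.hypot(P[...,0]-atz('top',(167.6,357.4),.092)[0],P[...,1]-atz('top',(167.6,357.4),.092)[1])<.075)
        q=P[m];print(n,lab,m.sum(),q.mean(0).round(4) if len(q) else '',((q.max(0)+q.min(0))/2).round(4),(q.max(0)-q.min(0)).round(4))
    g=atz('top',(190,196.7),.05)
    m=(d>0)&(P[...,2]>.044)&(P[...,2]<.056)&(np.hypot(P[...,0]-g[0],P[...,1]-g[1])<.15)
    q=P[m][:,:2].astype(np.float32);print(n,"rack",cv2.minAreaRect(q))
```

```text
gauge tri [0.5454 0.0431 0.1251] 0.65 atz [0.5437 0.0425 0.128 ] [0.5451 0.0454 0.128 ]
small tri [ 0.5626 -0.0372  0.0753] 0.73 atz [ 0.56   -0.0356  0.1   ] [ 0.5513 -0.0175  0.1   ]
coupler tri [ 0.5684 -0.1964  0.0908] 0.57 atz [ 0.567  -0.1964  0.092 ] [ 0.569  -0.1949  0.092 ]
rack tri [ 0.5435  0.137  -0.0019] 1.32 atz [0.5403 0.1357 0.    ] [0.5446 0.1383 0.    ]
top 0 0.64 [181.0, 234.7] 470 ztop 0.1462 top ctr [0.5441 0.0479 0.1435] [0.044 0.043 0.007]
top 1 0.54 [172.4, 275.7] 248 ztop 0.1068 top ctr [ 0.5606 -0.0364  0.1043] [0.034 0.031 0.007]
top rim 334 [ 0.5721 -0.1945  0.0942] [ 0.5711 -0.1938  0.0944] [0.053  0.0539 0.0127]
top flange 766 [ 0.5674 -0.1894  0.064 ] [ 0.5717 -0.1944  0.0644] [0.0872 0.0863 0.0111]
top base 1192 [ 0.5641 -0.1861  0.0351] [ 0.57   -0.1937  0.0351] [0.1324 0.1323 0.0097]
top rack ((0.541853666305542, 0.13363240659236908), (0.07056639343500137, 0.2402670681476593), 1.8960593938827515)
side 0 0.91 [176.7, 268.2] 489 ztop 0.1068 top ctr [ 0.5588 -0.0323  0.1047] [0.056 0.099 0.033]
side 1 0.71 [200.8, 250.2] 1020 ztop 0.145 top ctr [0.5428 0.0499 0.143 ] [0.045 0.047 0.007]
side rim 354 [ 0.5716 -0.1951  0.094 ] [ 0.571  -0.194   0.0948] [0.0541 0.055  0.0135]
side flange 589 [ 0.5652 -0.1795  0.064 ] [ 0.5713 -0.1925  0.0642] [0.0873 0.0855 0.0116]
side base 1175 [ 0.5607 -0.1725  0.0349] [ 0.5692 -0.186   0.035 ] [0.1309 0.118  0.01  ]
side rack ((0.5410159826278687, 0.1322806477546692), (0.0713619738817215, 0.24235126376152039), 2.1120615005493164)
```

View pics/crop0.png

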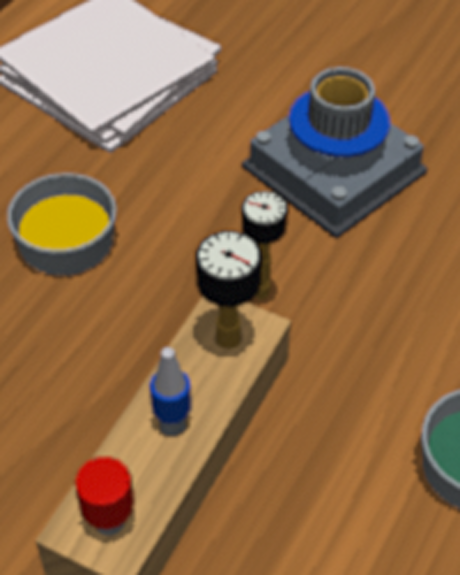

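View pics/crop1.png

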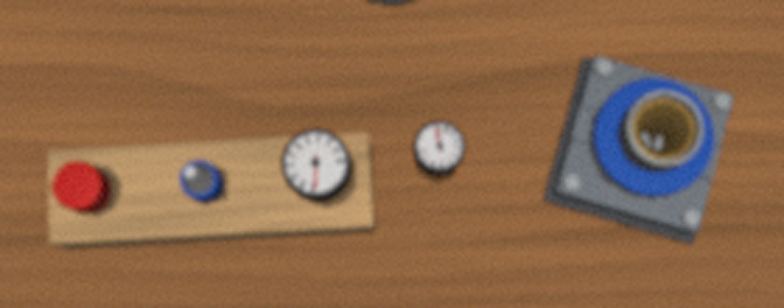

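Both crops show it: the rack-end gauge has the big dial and the free-standing one is clearly smaller. The measured points fit the stated heights and sizes: gauge at about (0.544, 0.0485), coupler axis at about (0.571, -0.194). Next I'll check the path for obstacles.

Run:
```python
from h import *
H=np.zeros((22,28))
for n in("top","side"):
    d=np.load(f'pics/{n}0.npy');P=cloud(n,d)[d>0]
    P=P[(P[:,2]<.5)]
    i=((P[:,0]-.2)/.03).astype(int);j=((P[:,1]+.72)/.04).astype(int)
    ok=(i>=0)&(i<22)&(j>=0)&(j<28)
    np.maximum.at(H,(i[ok],j[ok]),P[ok,2]*100)
print("y",(np.arange(28)*4-72))
for k in range(22): print("%.2f"%(.2+.03*k)," ".join("%2d"%v for v in H[k].round()))
```

```text
y [-72 -68 -64 -60 -56 -52 -48 -44 -40 -36 -32 -28 -24 -20 -16 -12  -8  -4
   0   4   8  12  16  20  24  28  32  36]
0.20  0  0  0  0  0  0  1  0  0  0  1  1  0  0  1  1  0  1  0  1  1  1  1  0  1  1  1  1
0.23  0  0  0  0  0  1  1  0  0  1  0  0  0  0  0  1  0  1  0  0  1  0  0  1  0  1  0  0
0.26  0  0  1  1  0  1  0  1  0  1  1  1  0  1  1  0  0  1  0  1  1  0  0  0  0  0  1  0
0.29  1  0 22 23  0  0  1  1  0  0  1  0  0  0  1  0  0  4  4  4  0  1  0  1  0  0  0  0
0.32  1  0  0  0  0  1  0  0  0  1  1  0  1  0  0  0  0  4  2  4  1  0  0  0  0  0  0  1
0.35  0  1  0  0  0  0  0  0  0  1  0  0  0  1  0  0  1  4  4  4  0  0  0  1  0  0  0  1
0.38  0  0  1  0  0  0  0  0  0  0  1  0  0  1  1  0  0  0  4  4  0  0  0  0  0  0  0  0
0.41  0  1  0  0  0  0  0  1  0  1  0  1  0  0  0  0  0  0  1  1  1  0  0  0  0  0  0  0
0.44  1  0  1  1  0  0  1  1  0  0  0  0  1  0  0  0  1  0  0  0  0  1  0  1  0  0  0  0
0.47  2  1  1  2  1  2  0  0  0  1  1  0  1  1  0  1  0  0  0  1  1  0  0  0  0  1  0  0
0.50 12 14 16 16 16  2  0  1  0  0  0  0  7  7  4  1  0  0 14 15  6 10  5 11  5  0  0  0
0.53
[... 274 characters left out ...]
13 14 16  2  0  0  0  0  0  0  4  4  4  0  0  0  0  0  0  0  0  0  0  0  1  0
0.65  0  0 12 14 15  2  0  0  0  0  0  0  0  0  0  0  0  0  0  0  0  1  1  1  0  0  0  0
0.68  0  0 11 13 15  1  0  1  0  0  0  0  0  0  0  0  4  4  4  0  0  0  0  1  0  0  1  0
0.71  0  0  1  2 14  2  0  0  0  0  0  3  3  0  0  0  4  3  4  3  4  4  4  0  0  0  0  1
0.74  0  0  0  0  1  0  6 14  6  0  0  3  3  3  3  3  4  4  4  0  4  2  4  0  0  0  0  0
0.77  0  0  0  0  0  0 17 17 17  0  2  3  3  3  3  3  0  4  4  1  4  4  4  0  0  0  0  0
0.80  0  0  0  1  0  0 17 17 17  0  2  3  3  3  3  3  0  0  0  0  0  4  4  0 15 15 15 15
0.83  0  0  0  1  0  0  0  6  6  0  3  3  3  3  3  0  0  0  0  0  0  0  0  1 15 15 15 15
```

```bash
python3 -m inch '[{"linear":[4.2,-3,0],"turn":[0,0,-0.12]},{"linear":[8.5,-6,0],"turn":[0,0,-0.24]},{"linear":[13,-9,0],"turn":[0,0,-0.36]},{"linear":[17.5,-12,0],"turn":[0,0,-0.48]},{"linear":[22,-15.5,0],"turn":[0,0,-0.6]},{"linear":[27,-19,1],"turn":[0,0,-0.72]},{"linear":[31.5,-22,2.5],"turn":[0,0,-0.84]},{"linear":[36,-25,4],"turn":[0,0,-0.96]},{"linear":[40,-28,5.5],"turn":[0,0,-1.08]},{"linear":[42.5,-29.7,6.5],"turn":[0,0,-1.108]}]' 6.4 40
```

```text
time: 1.85
eef_pos: [0.5722, -0.191, 0.1642]
ee_rot: [0.706, 0.708, 0.0, -0.0]
ft_force: [0.2, -0.9, -0.2]
gripper_width: 0.0641
```

```bash
python3 -m inch '[{"linear":[0,0,0],"turn":[0,0,0]},{"linear":[0,0,0],"turn":[0,0,0]}]'; python3 -c "
from h import *
o=observe();print(o['eef_pos'],o['ee_rot'],o['joint_pos'],o['ft_force'])
im,d=snapshot('side');cv2.imwrite('pics/side1.png',im)
from scipy.spatial.transform import Rotation as R
M=R.from_quat(o['ee_rot']).as_matrix();print(M.round(4)); print((M.T@(np.array([.571,-.194,.13])-o['eef_pos'])*100).round(2))"
```

```text
time: 2.1
eef_pos: [0.5709, -0.1947, 0.1647]
ee_rot: [0.708, 0.706, -0.0, 0.0]
ft_force: [0.0, -0.2, 0.1]
gripper_width: 0.064
[ 0.5708545  -0.19471554  0.16472746] [ 7.07816055e-01  7.06396686e-01 -3.68064964e-04  1.35539337e-04] [ 0.44327286  0.54744215 -0.30589114  1.93197012  0.24744228  0.69846024
 -0.01325567] [ 0.02197239 -0.19633912  0.12236462]
[[ 2.e-03  1.e+00 -3.e-04]
 [ 1.e+00 -2.e-03 -7.e-04]
 [-7.e-04 -3.e-04 -1.e+00]]
[0.07 0.02 3.47]
```

View pics/side1.png

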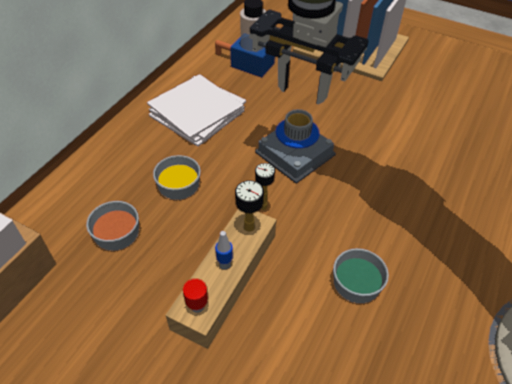

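The gripper is over the coupler (side 125,300), jaws along world x and centred within 1 mm. Descending around the tube.

```bash
python3 -m inch '[{"linear":[0.1,0,2],"turn":[0,0,0]},{"linear":[0.1,0,4],"turn":[0,0,0]},{"linear":[0.1,0,5.5],"turn":[0,0,0]},{"linear":[0.1,0,7],"turn":[0,0,0]},{"linear":[0.1,0,8],"turn":[0,0,0]},{"linear":[0.1,0,8.5],"turn":[0,0,0]},{"linear":[0.1,0,8.5],"turn":[0,0,0]}]'
```

```text
time: 3.02
eef_pos: [0.5712, -0.1927, 0.0794]
ee_rot: [0.707, 0.707, -0.0, -0.0]
ft_force: [0.8, 0.0, 0.1]
gripper_width: 0.0641
```

```bash
python3 -m inch '[{"linear":[0,0,0.4],"turn":[0,0,0]},{"linear":[0,0,0.8],"turn":[0,0,0]},{"linear":[0,0,1.1],"turn":[0,0,0]},{"linear":[0,0,1.4],"turn":[0,0,0]},{"linear":[0,0,1.7],"turn":[0,0,0]},{"linear":[0,0,1.9],"turn":[0,0,0]},{"linear":[0,0,2.1],"turn":[0,0,0]},{"linear":[0,0,2.1],"turn":[0,0,0]}]'
```

```text
time: 4.03
eef_pos: [0.5716, -0.1929, 0.0592]
ee_rot: [0.707, 0.707, 0.0, 0.0]
ft_force: [-1.0, -0.3, 8.3]
gripper_width: 0.0639
```

```bash
python3 -m inch '[{"linear":[0,0,0.1],"turn":[0,0,0]},{"linear":[0,0,0.25],"turn":[0,0,0]},{"linear":[0,0,0.25],"turn":[0,0,0]}]'; python3 -m inch '[{"linear":[0,0,-0.5],"turn":[0,0,0]},{"linear":[0,0,-1.5],"turn":[0,0,0]},{"linear":[0,0,-4],"turn":[0,0,0]},{"linear":[0,0,-7],"turn":[0,0,0]},{"linear":[0,0,-11],"turn":[0,0,0]},{"linear":[0,0,-15],"turn":[0,0,0]},{"linear":[0,0,-15],"turn":[0,0,0]},{"linear":[0,0,-15],"turn":[0,0,0]}]' 7.5
cat >> h.py <<'E'
def sleeve():
    n="side";im,d=snapshot(n);P=cloud(n,d);r=np.hypot(P[...,0]-.571,P[...,1]+.194)
    for lab,m in(("rim",(r<.029)&(r>.022)),("flange",(r>.03)&(r<.042))):
        q=P[m&(d>0)&(P[...,2]>.037)&(P[...,2]<.2)][:,2];print(lab,len(q),np.percentile(q,[50,90,97]).round(4))
    return im
E
python3 -c "
from h import *
cv2.imwrite('pics/side2.png',sleeve())
from scipy.spatial.transform import Rotation as R
o=observe();M=R.from_quat(o['ee_rot']).as_matrix();print(o['eef_pos'],(M.T@(np.array([.544,.0485,.23])-o['eef_pos'])*100).round(2))"
```

```text
time: 4.4
eef_pos: [0.5716, -0.1929, 0.0568]
ee_rot: [0.707, 0.707, 0.0, 0.001]
ft_force: [-1.0, 1.1, 8.7]
gripper_width: 0.0639
time: 5.4
eef_pos: [0.5705, -0.1929, 0.2057]
ee_rot: [0.708, 0.707, -0.0, -0.0]
ft_force: [0.7, -0.3, -0.6]
gripper_width: 0.0749
rim 505 [0.0696 0.0853 0.0895]
flange 385 [0.0513 0.0532 0.1966]
[ 0.57028763 -0.19276297  0.20514975] [24.12 -2.66 -2.47]
```

View pics/side2.png

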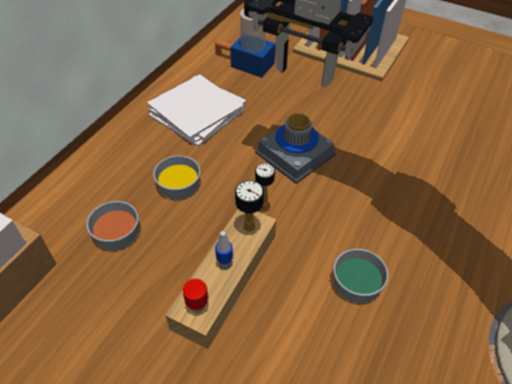

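The sleeve is caught: the flange top reads about 51 mm, against 64 before. Moving to the gauge.

```bash
python3 -m inch '[{"linear":[3,-0.3,-1],"turn":[0,0,0]},{"linear":[7,-0.8,-2],"turn":[0,0,0]},{"linear":[11,-1.2,-2],"turn":[0,0,0]},{"linear":[15,-1.6,-2],"turn":[0,0,0]},{"linear":[19,-2.1,-2],"turn":[0,0,0]},{"linear":[22,-2.4,-1],"turn":[0,0,0]},{"linear":[24.1,-2.7,0],"turn":[0,0,0]},{"linear":[24.1,-2.7,0.5],"turn":[0,0,0]},{"linear":[24.1,-2.7,0.5],"turn":[0,0,0]},{"linear":[24.1,-2.7,0.5],"turn":[0,0,0]}]'
python3 -c "
from h import *
for n in('side','top'):
  im,d=snapshot(n);cv2.imwrite(f'pics/{n}3.png',im)
from scipy.spatial.transform import Rotation as R
o=observe();M=R.from_quat(o['ee_rot']).as_matrix();print(o['eef_pos'],o['ft_force'],(M.T@(np.array([.544,.0485,.121])-o['eef_pos'])*100).round(2))"
```

```text
time: 6.7
eef_pos: [0.5446, 0.0469, 0.201]
ee_rot: [0.708, 0.706, -0.0, 0.0]
ft_force: [-0.5, -0.7, -0.1]
gripper_width: 0.0752
[0.54464918 0.04723668 0.20128142] [0.56723014 0.14588996 0.52682434] [ 0.13 -0.07  8.03]
```

View pics/side3.png

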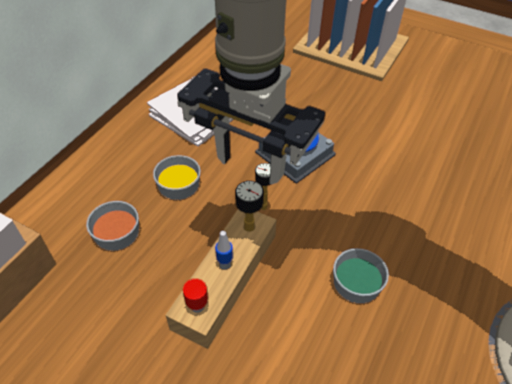

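The gripper straddles the big gauge's casing (side 195,250), with the small one at (175,263) clear behind it. Descend, then close.

```bash
python3 -m inch '[{"linear":[0.1,0,1.5],"turn":[0,0,0]},{"linear":[0.1,0,3],"turn":[0,0,0]},{"linear":[0.1,0,4.5],"turn":[0,0,0]},{"linear":[0.1,0,6],"turn":[0,0,0]},{"linear":[0.1,0,7.3],"turn":[0,0,0]},{"linear":[0.1,0,8],"turn":[0,0,0]},{"linear":[0.1,0,8],"turn":[0,0,0]},{"linear":[0.1,0,8],"turn":[0,0,0]}]'; python3 -m inch '[{"linear":[0,0,0],"turn":[0,0,0]},{"linear":[0,0,0],"turn":[0,0,0]},{"linear":[0,0,0],"turn":[0,0,0]},{"linear":[0,0,0],"turn":[0,0,0]},{"linear":[0,0,0],"turn":[0,0,0]},{"linear":[0,0,0],"turn":[0,0,0]}]' 3.5 40
```

```text
time: 7.8
eef_pos: [0.5447, 0.0493, 0.1214]
ee_rot: [0.707, 0.707, 0.0, 0.0]
ft_force: [0.2, 0.1, -0.8]
gripper_width: 0.0747
time: 8.55
eef_pos: [0.5445, 0.0492, 0.1212]
ee_rot: [0.707, 0.707, 0.0, 0.0]
ft_force: [0.6, 0.4, 3.1]
gripper_width: 0.0455
```

```bash
python3 -m inch '[{"linear":[0,0,-1],"turn":[0,0,0]},{"linear":[0,0,-2.5],"turn":[0,0,0]},{"linear":[0,0,-4],"turn":[0,0,0]},{"linear":[0,0,-6],"turn":[0,0,0]},{"linear":[0,0,-8],"turn":[0,0,0]},{"linear":[0,0,-10.5],"turn":[0,0,0]},{"linear":[0,0,-13],"turn":[0,0,0]},{"linear":[0,0,-15.5],"turn":[0,0,0]},{"linear":[0,0,-15.5],"turn":[0,0,0]},{"linear":[0,0,-15.5],"turn":[0,0,0]}]'
python3 -c "
from h import *
for n in('side','top'):
  im,d=snapshot(n);cv2.imwrite(f'pics/{n}4.png',im)
  P=cloud(n,d)
  m=(d>0)&(np.hypot(P[...,0]-.5445,P[...,1]-.049)<.015)&(P[...,2]<.25)&(P[...,2]>.06)
  q=P[m]; print(n,len(q))
  if len(q):
    for a in np.arange(.14,.26,.02):
      s=q[(q[:,2]>a)&(q[:,2]<a+.02)]
      if len(s): print(a.round(2),len(s),s.mean(0).round(4),s.min(0).round(4))
from scipy.spatial.transform import Rotation as R
o=observe();M=R.from_quat(o['ee_rot']).as_matrix();print(o['eef_pos'],o['ft_force'],o['gripper_width'],(M.T@(np.array([.571,-.194,.265])-o['eef_pos'])*100).round(2))"
```

```text
time: 9.8
eef_pos: [0.5439, 0.049, 0.2757]
ee_rot: [0.707, 0.707, -0.0, -0.0]
ft_force: [0.1, -0.6, -1.7]
gripper_width: 0.0451
side 463
0.16 97 [0.541  0.0524 0.1734] [0.5341 0.04   0.1633]
0.18 85 [0.5411 0.0522 0.1885] [0.5339 0.0404 0.18  ]
0.2 113 [0.5402 0.0537 0.21  ] [0.5338 0.0465 0.2002]
0.22 122 [0.5414 0.0523 0.2288] [0.5345 0.0394 0.22  ]
0.24 46 [0.5417 0.0525 0.2446] [0.5365 0.0473 0.2402]
top 0
[0.54379186 0.04906405 0.27517202] [-0.18282381  0.0075361  -2.7332445 ] 0.04554535625083382 [-24.3    2.74   1.02]
```

View pics/side4.png

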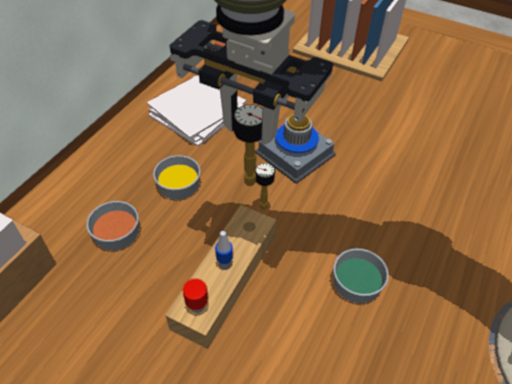

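The gauge is held upright (casing at side 122,249, foot at 183,250; foot about 162 mm up, as expected). The rack hole is empty and the small gauge is untouched. Carry it over the coupler.

```bash
python3 -m inch '[{"linear":[-2,0.2,0],"turn":[0,0,0]},{"linear":[-5,0.5,0],"turn":[0,0,0]},{"linear":[-8.5,0.9,0],"turn":[0,0,0]},{"linear":[-12,1.3,0],"turn":[0,0,0]},{"linear":[-15.5,1.7,0],"turn":[0,0,0]},{"linear":[-19,2.1,0],"turn":[0,0,0]},{"linear":[-22,2.5,0],"turn":[0,0,0]},{"linear":[-23.8,2.7,0],"turn":[0,0,0]},{"linear":[-24.3,2.7,0],"turn":[0,0,0]},{"linear":[-24.3,2.7,0],"turn":[0,0,0]}]'
python3 -m inch '[{"linear":[0,0,1],"turn":[0,0,0]},{"linear":[0,0,2],"turn":[0,0,0]},{"linear":[0,0,3],"turn":[0,0,0]},{"linear":[0,0,3.8],"turn":[0,0,0]},{"linear":[0,0,3.8],"turn":[0,0,0]},{"linear":[0,0,3.8],"turn":[0,0,0]}]'
python3 -c "
from h import *
im=sleeve();cv2.imwrite('pics/side5.png',im[50:200,180:380].repeat(4,0).repeat(4,1))
im,d=snapshot('side');P=cloud('side',d)
m=(d>0)&(np.hypot(P[...,0]-.571,P[...,1]+.194)<.015)&(P[...,2]<.24)&(P[...,2]>.13)
for a in np.arange(.12,.22,.02):
  s=P[m];s=s[(s[:,2]>a)&(s[:,2]<a+.02)]
  if len(s): print(a.round(2),len(s),s.mean(0).round(4))
o=observe();print(o['eef_pos'],o['ft_force'],o['gripper_width'])"
```

```text
time: 11.15
eef_pos: [0.5711, -0.1929, 0.2758]
ee_rot: [0.707, 0.707, 0.0, -0.0]
ft_force: [-0.4, 0.6, -2.9]
gripper_width: 0.0455
time: 11.9
eef_pos: [0.5713, -0.1938, 0.2383]
ee_rot: [0.707, 0.707, 0.0, 0.0]
ft_force: [-0.2, 0.2, -2.2]
gripper_width: 0.0455
rim 505 [0.0699 0.0854 0.0896]
flange 357 [0.0513 0.0529 0.0534]
0.12 41 [ 0.569  -0.1898  0.1347]
0.14 73 [ 0.5693 -0.1915  0.1477]
0.16 87 [ 0.5686 -0.1891  0.1699]
0.18 97 [ 0.5689 -0.1901  0.1893]
0.2 69 [ 0.5691 -0.1906  0.2097]
[ 0.57137852 -0.1938841   0.23845446] [-0.10484046 -0.39620217 -2.02114224] 0.04542337326748333
```

View pics/side5.png

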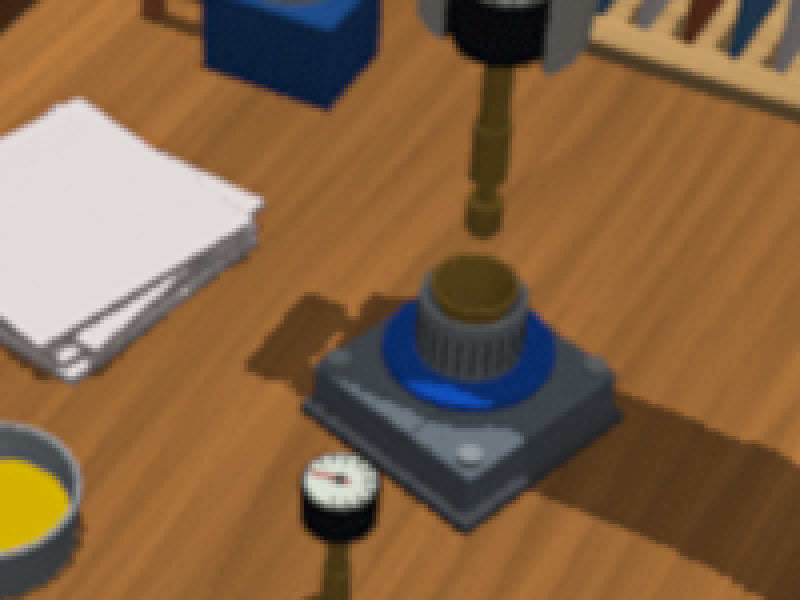

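The sleeve is still back. The plug foot (about row 107, col 301) hangs over the funnel (row 121, col 299), within 2 mm. Lower it slowly, shifted 1 mm toward +y.

```bash
python3 -m inch '[{"linear":[0.1,0,1],"turn":[0,0,0]},{"linear":[0.1,0,2],"turn":[0,0,0]},{"linear":[0.1,0,3],"turn":[0,0,0]},{"linear":[0.1,0,4],"turn":[0,0,0]},{"linear":[0.1,0,5],"turn":[0,0,0]},{"linear":[0.1,0,5],"turn":[0,0,0]}]'
python3 -m inch '[{"linear":[0,0,1],"turn":[0,0,0]},{"linear":[0,0,2],"turn":[0,0,0]},{"linear":[0,0,3],"turn":[0,0,0]},{"linear":[0,0,4],"turn":[0,0,0]},{"linear":[0,0,4.5],"turn":[0,0,0]},{"linear":[0,0,4.5],"turn":[0,0,0]}]'
```

```text
time: 12.75
eef_pos: [0.5707, -0.1927, 0.1871]
ee_rot: [0.707, 0.707, -0.0, -0.001]
ft_force: [-0.6, 1.3, -1.7]
gripper_width: 0.0453
time: 13.5
eef_pos: [0.571, -0.1927, 0.1426]
ee_rot: [0.707, 0.707, -0.0, -0.0]
ft_force: [0.4, -0.4, -1.7]
gripper_width: 0.045
```

```bash
python3 -m inch '[{"linear":[0,0,0.4],"turn":[0,0,0]},{"linear":[0,0,0.8],"turn":[0,0,0]},{"linear":[0,0,1.1],"turn":[0,0,0]},{"linear":[0,0,1.3],"turn":[0,0,0]},{"linear":[0,0,1.5],"turn":[0,0,0]},{"linear":[0,0,1.5],"turn":[0,0,0]}]'
python3 -c "
from h import *
cv2.imwrite('pics/side6.png',sleeve()[50:200,180:380].repeat(4,0).repeat(4,1))"
```

```text
time: 14.25
eef_pos: [0.5715, -0.1929, 0.1283]
ee_rot: [0.707, 0.707, 0.0, 0.0]
ft_force: [-0.4, -0.6, 2.8]
gripper_width: 0.0455
rim 887 [0.0973 0.1669 0.1826]
flange 738 [0.0662 0.1753 0.1834]
```

View pics/side6.png

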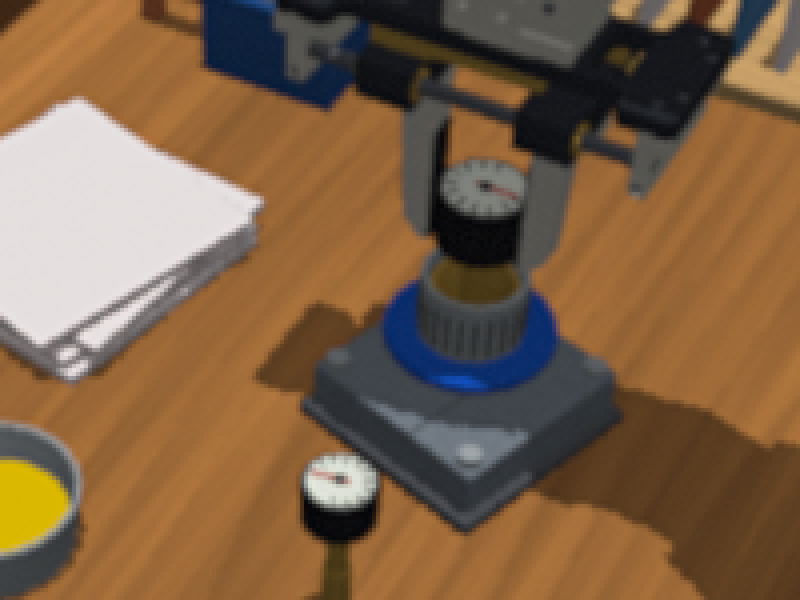

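The sleeve appears to have sprung up. I'll measure it with tighter height limits before letting go.

```bash
cat >> h.py <<'E'
def meas():
    im,d=snapshot("side");P=cloud("side",d);r=np.hypot(P[...,0]-.571,P[...,1]+.194);ok=(d>0)
    q=P[ok&(r>.031)&(r<.041)&(P[...,2]>.04)&(P[...,2]<.08)][:,2];print("flange",len(q),np.median(q).round(4))
    q=P[ok&(r>.0225)&(r<.03)&(P[...,2]>.06)&(P[...,2]<.11)][:,2];print("rim",len(q),np.percentile(q,[90,97]).round(4))
    q=P[ok&(r<.025)&(P[...,2]>.135)&(P[...,2]<.17)];z=np.percentile(q[:,2],90);t=q[abs(q[:,2]-z)<.004];print("dial top",z.round(4),t.mean(0).round(4),"centre z~",(np.median(t[:,2])-.015).round(4))
    return im
E
python3 -c "
from h import *
meas();o=observe();print(o['eef_pos'],o['ft_force'])"
```

```text
flange 289 0.064
rim 501 [0.0969 0.0988]
dial top 0.1524 [ 0.572  -0.192   0.1506] centre z~ 0.1355
[ 0.57142067 -0.19286131  0.12826091] [-0.11256547  0.37194436  3.34709326]
```

The flange top is back at 64 mm and the rim at 98 mm, with the casing centre at about 135.5 mm (43.5 above the mouth). It is locked, so I'll let go and retreat.

```bash
python3 -m inch '[{"linear":[0,0,0],"turn":[0,0,0]},{"linear":[0,0,0],"turn":[0,0,0]},{"linear":[0,0,0],"turn":[0,0,0]},{"linear":[0,0,0],"turn":[0,0,0]},{"linear":[0,0,0],"turn":[0,0,0]}]' 8.0
python3 -m inch '[{"linear":[0,0,-1],"turn":[0,0,0]},{"linear":[0,0,-3],"turn":[0,0,0]},{"linear":[0,0,-6],"turn":[0,0,0]},{"linear":[0,0,-9],"turn":[0,0,0]},{"linear":[0,0,-12],"turn":[0,0,0]},{"linear":[0,0,-14],"turn":[0,0,0]},{"linear":[0,0,-14],"turn":[0,0,0]},{"linear":[0,0,-14],"turn":[0,0,0]}]'
python3 -c "
from h import *
cv2.imwrite('pics/side7.png',meas());cv2.imwrite('pics/top7.png',snapshot('top')[0])"
```

```text
time: 14.98
eef_pos: [0.5711, -0.1928, 0.1281]
ee_rot: [0.707, 0.707, -0.0, -0.0]
ft_force: [-0.2, -0.3, -0.3]
gripper_width: 0.0794
time: 15.98
eef_pos: [0.5707, -0.1928, 0.2676]
ee_rot: [0.707, 0.707, -0.0, -0.0]
ft_force: [-0.1, 0.2, -0.7]
gripper_width: 0.0796
flange 295 0.064
rim 521 [0.0974 0.0988]
dial top 0.1537 [ 0.5684 -0.1911  0.1524] centre z~ 0.1375
```

View pics/side7.png

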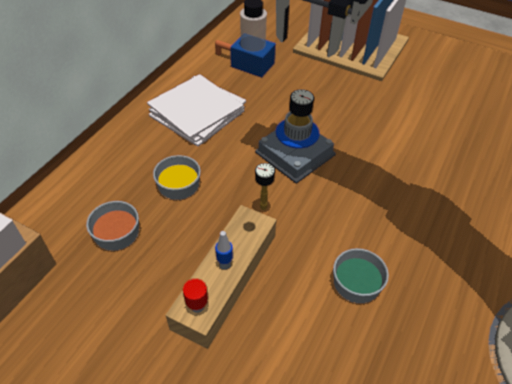

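The gauge (side 103,301) stands in the coupler and the hand is clear. The dial reading went up 2 mm though, so I'll check its tilt and height with a plane fit over several frames.

```bash
cat >> h.py <<'E'
def dial(k=4,c=(.570,-.193)):
    for n in("side","top"):
        Q=[]
        for _ in range(k):
            im,d=snapshot(n);P=cloud(n,d);r=np.hypot(P[...,0]-c[0],P[...,1]-c[1])
            m=(d>0)&(r<.016)&(P[...,2]>.14)&(P[...,2]<.17)&(im.astype(int).min(-1)>60)
            Q.append(P[m])
        q=np.vstack(Q)
        if len(q)<30: print(n,"few",len(q));continue
        A=np.c_[q[:,0]-c[0],q[:,1]-c[1],np.ones(len(q))];s=np.linalg.lstsq(A,q[:,2],rcond=None)[0]
        print(n,len(q),"top z",s[2].round(4),"tilt deg",np.degrees(s[:2]).round(2),"mean xy",q[:,:2].mean(0).round(4))
E
python3 -c "
from h import *
dial();meas()
im=snapshot('side')[0];cv2.imwrite('pics/side8.png',cv2.resize(im[70:190,240:360],None,fx=5,fy=5))"
```

```text
side 599 top z 0.1528 tilt deg [ 1.26 -0.28] mean xy [ 0.57   -0.1929]
top 945 top z 0.1527 tilt deg [ 0.35 -0.21] mean xy [ 0.5701 -0.1931]
flange 294 0.0641
rim 526 [0.0972 0.0993]
dial top 0.1536 [ 0.5684 -0.1912  0.1524] centre z~ 0.1375
```

View pics/side8.png

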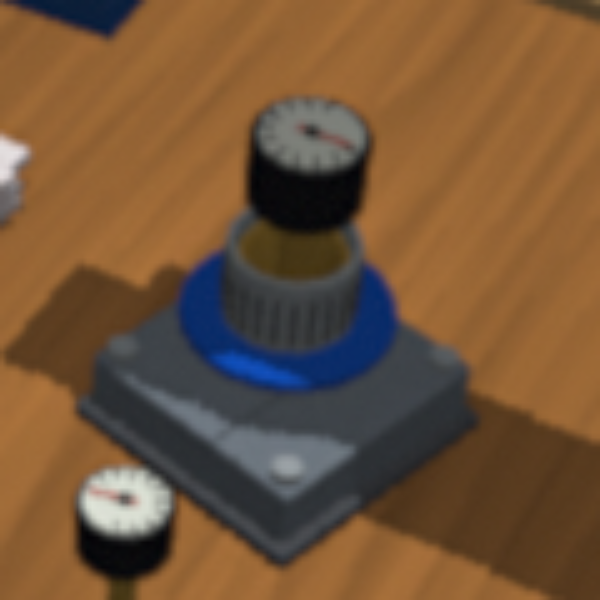

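View pics/top7.png

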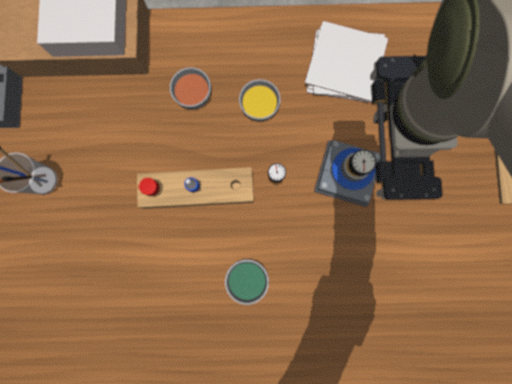

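```bash
python3 -c "
from h import *
c=(.544,.0485)
for n in('side','top'):
    im=cv2.imread(f'pics/{n}0.png');d=np.load(f'pics/{n}0.npy');P=cloud(n,d);r=np.hypot(P[...,0]-c[0],P[...,1]-c[1])
    m=(d>0)&(r<.016)&(P[...,2]>.13)&(P[...,2]<.16)&(im.astype(int).min(-1)>60)
    q=P[m];A=np.c_[q[:,0]-c[0],q[:,1]-c[1],np.ones(len(q))];s=np.linalg.lstsq(A,q[:,2],rcond=None)[0]
    print(n,len(q),s[2].round(4),np.degrees(s[:2]).round(2))
"
```

```text
side 238 0.1435 [-0.45 -0.03]
top 228 0.1437 [-0.77  0.91]
```

The same fit on the rack pictures gives a dial offset of 15.6 mm above the casing centre. The centre is therefore now about 137 mm up, or 45 mm above the mouth. That is the top of the seated range and consistent with the lock holding it against its play. The tilt is about 1° or less, the sleeve is at 0, and nothing is touching it.

```bash
python3 -c "
from h import *
dial(2);meas();o=observe();print(o['time'],o['ft_force'],o['joint_velocities']);print(hand_in())"
```

```text
side 301 top z 0.1527 tilt deg [-0.24 -0.73] mean xy [ 0.5704 -0.1929]
top 470 top z 0.1527 tilt deg [ 0.88 -0.32] mean xy [ 0.57  -0.193]
flange 294 0.0641
rim 524 [0.0975 0.0987]
dial top 0.1538 [ 0.5685 -0.191   0.1525] centre z~ 0.1376
16.825 [-0.20707601  0.22520666  0.17050126] [ 5.66470114e-04 -6.05573846e-04 -1.71637428e-06 -1.92526917e-05
  1.55396680e-03 -1.16163037e-03 -2.85669621e-05]
the job is handed in; nothing more can be done
None
```

The gauge is standing upright in the coupler with the sleeve locked forward, and I handed the job in at about 17 s of the 54 s allowed. I pressed the sleeve flange down about 18 mm until it caught. Then I lifted the larger gauge straight out of the rack, pressed its plug down into the coupler, let go and moved the hand clear.

**Last checks:**
- **Sleeve:** it is fully forward, with the flange top at 64 mm and the rim at about 98 mm.
- **Gauge:** it is upright to within about 1° and steady, with nothing touching it.
- **Look-alikes:** the small gauge, blanking plug and blow nozzle were not moved.

**One disagreement:** the casing centre measured about 43.5 mm above the mouth while I held it down. After release it rose to about 45 mm, the top edge of the 43–45 mm seated range. One rougher reading gave 45.5 mm, but calibration is only good to about 2 mm. I did not pull on the gauge to test the lock.

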